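Reset the notched stop of a sloping jig and load the bar

ROBOT

A 6-joint arm with a two-finger parallel gripper is mounted at the origin on a cart in front of the work surface, level with it; the furniture and walls round the work are solid. World frame = base frame: x ahead of the robot, y to its left, z up, the work surface at z = 0. Lengths are in m, angles in degrees, forces in N, time in s.
With the tool pointing down it reaches from about 0.35 to 0.875 m from the base axis. Payload 4.2 kg.
Tool frame: the origin (TCP) lies at the very end of the fingers, on their centre line; the grasp point (between the pads) lies 19 mm behind it; z points along the fingers, y is the line along which they close (so a half turn about z gives the same grasp; the last joint's range is limited). The gripper opens to 87 mm and grips with 3 to 60 N. Pads are 19 mm wide; open, the fingers measure 117 mm over their backs; the gripper's body (75 mm by 190 mm) begins 51 mm behind the grasp point.
Start: joints at [81.051, 22.042, 0.453, 0, -68.411, -14.817], TCP at [0.252, 0.572, 0.223] pointing down, gripper open.
Joint ranges: [-179.83, 179.83], [-69.29, 118.12], [-61.27, 80.66], [-181.25, 117.63], [-171.15, -9.14], [-177.46, 177.46]. Speed limits (degrees/s): [159.86, 159.86, 180, 180, 180, 180].

INTERFACE

Orientations are given as a 3x3 rotation matrix whose columns are the frame's x, y, z axes.
In Python, from station import monitor, cams, ticket gives the robot as it stands.
- The arm moves only by the tool drive_tool, never from a script. Its argument "moves" is a list of rows, each an object with "delta_pos": the shift along the tool's x, y, z in mm, a list of three; "turn": the turn about the tool's z in rad; "claw": the opening, from 0 (shut) to 1 (fully open). A call has 1 to 12 rows; each row shifts and turns the commanded pose from where the row before left it, along the tool's axes as they then stand; what a row does not reach is not made up. A row lasts 1/8 s, in which the tool goes at most 62.5 mm and 10.7 degrees, less where a joint would pass 70% of its speed; a pose out of reach is approached as far as the arm can. A call is refused whole if a number of a shift passes 62.5 or a number of a turn 0.188, either way. A call with a gripper value outside its range is refused whole. The fingers move at their own pace and stop on an object; the grip force is fixed at half the most. Time passes only in rows, so rows that do not move let the fingers close. It gives the time, the measured TCP pose, the force, the opening and the grip force at its end, in the units of the state.
- monitor.sense(): the state, without advancing time (a new reading comes with each control period).
- cams.capture(name): name is "scene" or "top" or "wrist"; returns a dict with "color" (480x640x3 uint8, red, green, blue), "range_z" (480x640 float32, m along the optical axis (not along the pixel's ray), 0 where there is no reading), "vertical_fov" (degrees; the focal length in pixels is half the picture's height over the tangent of half this angle, whatever the lens; pixels are square), "cx", "cy" (the principal point, pixels), "dist" ([k1, k2, p1, p2, k3] as OpenCV has them; the pictures are not rectified), "extrinsics" (4x4, takes a point from camera to world coordinates). Camera axes: x right, y down, z forward; pixel columns grow to the right and rows downward; lengths in m; the calibration is good to about 2 mm. A picture is of the moment at which its call begins.
- ticket.finish_job(): hands the job in; it is judged then, once.
The state is a dict: "time_s": time; "joints": joint angles; "joint_velocities": joint speeds; "effort": joint torques, N m; "tcp_pos": TCP position; "ee_rot": TCP orientation; "wrist_force": force on the tool from outside, world axes, zero at the start; "moment": the same for the moment, N m; "gripper_width": opening from 0.0 (shut) to 1.0 (fully open); "gripper_force": force on a finger pad.
Only numpy, scipy, OpenCV 4.12 (cv2) and the standard library are available. Lean on these libraries where they do the work, as an engineer would, in place of code of your own. Each camera call takes 0.05 s, during which the arm holds its last target. There are 200 camera calls.

TASK

Set up the sloping jig for the bar that lies on the blue tray: lift the stop straight out of its notch, shift it along the rail and lower it fully home in the notch that leaves just room for that bar between the end fence and the stop, with a few millimetres to spare. Then take the bar from the tray and lay it in the jig: between fence and stop, flat on the sloping bed, its long side down against the ledge at the foot of the slope. Drop neither the stop nor the bar, and leave the other bar, on the rubber mat, and the screwdriver, the micrometer and the marker pen where they are.

Things in the scene. Friction and masses are not known exactly. Their poses are not given: they have to be found in the camera images.
- jig_corner (a point): Jig: metal bed 236 wide x 110 deep (mm), fixed, sloping 25 deg, low edge to the robot. Point: corner where ledge, end fence and bed surface meet, at the robot's left. Axes: x up the slope, y along the ledge toward the fence (work is at negative y), z square out of the bed. Ledge: x -12 to 0, 8 high, along the whole foot. Fence: block y 0 to 14, x 0 to 50, 22 high. Bed free between ledge and rail.
- rail_notch (a point): Floor centre of the notch nearest the fence, at x 73, y -101, z 11 mm from jig_corner; same axes. The rail: steel bar along y, 14 mm thick (x), its top 9 mm above this point. Four notches across it, 30 mm apart (y 0, -30, -60, -90 from here), each 12 wide, 9 deep, 3 mm chamfers at the mouth. Clear length from fence to a stop sitting in them: 95, 125, 155, 185 mm.
- stop_tab (a point): Stop: loose steel part, about 0.28 kg, astride the rail, held by its weight; starts in the second notch from the fence. Point: middle of its upright grip tab, which stands square to the slope: 10 mm thick (x), 40 wide (y), 24 high (z, 12 either way). Axes as jig_corner's when seated. Seated, it is 28 mm square above its notch's floor. Must rise 9 mm square to the slope to clear the notch.
- stop_pin (a point): Lowest point of the stop's round cross pin (10 mm diameter, along x) that rests on the notch floor; 28 mm below stop_tab. Two cheeks, 44 mm long (y), straddle the rail with 1 mm play a side and reach 8 mm below here. A blade 12 mm thick (6 either side in y) reaches 69 mm down the slope from here, 0.5 mm off the bed, 19 mm tall; its face toward the fence stops the bar.
- short_bar_mid (a point): Centre of the short bar: aluminium, 26 mm wide (x), 90 mm long (y), 28 mm high (z), about 0.18 kg; lies either on the blue tray or on the rubber mat, long side roughly pointing away from the robot.
- long_bar_mid (a point): Centre of the long bar: aluminium, 26 mm wide (x), 150 mm long (y), 28 mm high (z), about 0.30 kg; lies on the other of the two places.
- blue_tray: Shallow blue tray, 135 x 190 mm (x, y), fixed, its long side pointing away from the robot; origin at the centre of its underside, floor 4 mm thick, rim 9 mm high. The bar on it is the one to load.
- rubber_mat: Thin dark mat, 75 x 180 x 4 mm, fixed, at the right edge of the bench; the bar on it stays there. Origin at the centre of its underside.
- screwdriver: Red-handled screwdriver, 174 mm long, lying in front of the jig; bystander. Origin at the centre of its underside.
- micrometer: Outside micrometer, 130 x 44 x 16 mm, lying in front of the jig; bystander. Origin at the centre of its underside.
- marker: White marker pen with a blue end, 136 mm long, 18 mm high, lying left of the tray; bystander. Origin at the centre of its underside.
There are look-alikes about, which are no part of the job. Of the things that look like the part that bears stop_tab, the larger one is meant.

How it is judged (in metres and radians):
On the way:
1. the stop is home in the notch that fits the bar on the tray, and let go, before the bar is laid in (((horizontal distance between long_bar_mid and blue_tray above 0.2 m and (y of stop_tab in the frame of jig_corner between -0.106 and -0.096 m and x of stop_tab in the frame of jig_corner between 0.067 and 0.079 m and z of stop_tab in the frame of jig_corner below 0.0425 m and angle between the z axis of stop_tab and the z axis of jig_corner, either way round below 0.07 rad) and contact force between the fingers and stop below 0.05 N) or (horizontal distance between short_bar_mid and blue_tray above 0.2 m and (y of stop_tab in the frame of jig_corner between -0.166 and -0.156 m and x of stop_tab in the frame of jig_corner between 0.067 and 0.079 m and z of stop_tab in the frame of jig_corner below 0.0425 m and angle between the z axis of stop_tab and the z axis of jig_corner, either way round below 0.07 rad) and contact force between the fingers and stop below 0.05 N)) and not ((x of short_bar_mid in the frame of jig_corner between 0.009 and 0.0185 m and y of short_bar_mid in the frame of jig_corner between -0.0535 and -0.043 m and z of short_bar_mid in the frame of jig_corner between 0.01 and 0.0175 m and angle between the y axis of short_bar_mid and the y axis of jig_corner, either way round below 0.08 rad and angle between the z axis of short_bar_mid and the z axis of jig_corner, either way round below 0.08 rad) or (x of long_bar_mid in the frame of jig_corner between 0.009 and 0.0185 m and y of long_bar_mid in the frame of jig_corner between -0.0835 and -0.073 m and z of long_bar_mid in the frame of jig_corner between 0.01 and 0.0175 m and angle between the y axis of long_bar_mid and the y axis of jig_corner, either way round below 0.08 rad and angle between the z axis of long_bar_mid and the z axis of jig_corner, either way round below 0.08 rad))), for 0.2 s.
At the end, for the whole second after the job is handed in: The stop is fully home (within 3.5 mm and 4 degrees) in the notch with 5 mm more clear length than the bar from the tray; that bar lies between fence and stop, flat on the bed (4 mm, 4.5 degrees), within 5 mm of the ledge and parallel to it; both at rest; the other bar has moved under 15 mm (((horizontal distance between long_bar_mid and blue_tray above 0.2 m and distance of long_bar_mid from where it was at the start of the episode below 0.015 m and (y of stop_tab in the frame of jig_corner between -0.106 and -0.096 m and x of stop_tab in the frame of jig_corner between 0.067 and 0.079 m and z of stop_tab in the frame of jig_corner below 0.0425 m and angle between the z axis of stop_tab and the z axis of jig_corner, either way round below 0.07 rad) and (x of short_bar_mid in the frame of jig_corner between 0.009 and 0.0185 m and y of short_bar_mid in the frame of jig_corner between -0.0535 and -0.043 m and z of short_bar_mid in the frame of jig_corner between 0.01 and 0.0175 m and angle between the y axis of short_bar_mid and the y axis of jig_corner, either way round below 0.08 rad and angle between the z axis of short_bar_mid and the z axis of jig_corner, either way round below 0.08 rad) and linear speed of each of short_bar, stop below 0.01 m/s) or (horizontal distance between short_bar_mid and blue_tray above 0.2 m and distance of short_bar_mid from where it was at the start of the episode below 0.015 m and (y of stop_tab in the frame of jig_corner between -0.166 and -0.156 m and x of stop_tab in the frame of jig_corner between 0.067 and 0.079 m and z of stop_tab in the frame of jig_corner below 0.0425 m and angle between the z axis of stop_tab and the z axis of jig_corner, either way round below 0.07 rad) and (x of long_bar_mid in the frame of jig_corner between 0.009 and 0.0185 m and y of long_bar_mid in the frame of jig_corner between -0.0835 and -0.073 m and z of long_bar_mid in the frame of jig_corner between 0.01 and 0.0175 m and angle between the y axis of long_bar_mid and the y axis of jig_corner, either way round below 0.08 rad and angle between the z axis of long_bar_mid and the z axis of jig_corner, either way round below 0.08 rad) and linear speed of each of long_bar, stop below 0.01 m/s))); the robot touches nothing.
It fails at once if the screwdriver, the micrometer or the marker pen is moved more than 20 mm (distance of any of screwdriver, micrometer, marker from where it was at the start of the episode above 0.02 m).
It fails at once if a bar or the stop is dropped: falling free of the fingers faster than 0.65 m/s ((contact force between the fingers and short_bar below 0.05 N and linear speed of short_bar above 0.65 m/s) or (contact force between the fingers and long_bar below 0.05 N and linear speed of long_bar above 0.65 m/s) or (contact force between the fingers and stop below 0.05 N and linear speed of stop above 0.65 m/s)).
It also fails if it takes over 53 s, if anything falls off the work surface, if the arm or the gripper's body presses on something with over 40 N, if the wrist force passes 120 N, or if a joint passes its speed limit or range.

## Working session

There is one attempt and no reset: what is moved stays moved. The work goes in short steps, Python scripts to look and compute and a tool call to move; the robot and the scene stay as the last step left them, time stands still between calls to the robot, and variables do not carry over. Pictures are saved under pics/ and viewed, at most 10 in all, crops included, and the job is handed in when it is done.

Besides the shell and the picture viewer there is one more tool, called after ">>>" as name(argument=value, ...) on one line, values as JSON. drive_tool: Moves the arm, as the interface text tells. Its arguments: {"type":"object","properties":{"moves":{"type":"array","items":{"type":"object","properties":{"delta_pos":{"type":"array","items":{"type":"number"}},"turn":{"type":"number"},"claw":{"type":"number"}}}}},"required":["moves"]}

```bash
mkdir -p pics; ls; cat > h.py <<'E'
import numpy as np, cv2
from station import monitor, cams, ticket
def cap(n):
    c=cams.capture(n); h=c["color"].shape[0]
    f=h/2/np.tan(np.radians(c["vertical_fov"])/2)
    c["K"]=np.array([[f,0,c["cx"]],[0,f,c["cy"]],[0,0,1]]); c["d"]=np.array(c["dist"],float)
    c["E"]=np.array(c["extrinsics"]); return c
def rays(c,uv):
    p=cv2.undistortPoints(np.asarray(uv,float).reshape(-1,1,2),c["K"],c["d"]).reshape(-1,2)
    return np.c_[p,np.ones(len(p))]@c["E"][:3,:3].T
def onplane(c,uv,p0,n=(0,0,1)):
    r=rays(c,uv); o=c["E"][:3,3]; n=np.array(n,float)
    return o+r*(((np.array(p0)-o)@n)/(r@n))[:,None]
def cloud(c):
    v,u=np.mgrid[:480,:640]; uv=np.c_[u.ravel(),v.ravel()]
    return (rays(c,uv)*c["range_z"].reshape(-1,1)+c["E"][:3,3]).reshape(480,640,3)
def proj(c,P):
    Ei=np.linalg.inv(c["E"]); r,_=cv2.Rodrigues(Ei[:3,:3])
    return cv2.projectPoints(np.asarray(P,float).reshape(-1,1,3),r,Ei[:3,3],c["K"],c["d"])[0].reshape(-1,2)
def save(n,im): cv2.imwrite("pics/"+n+".png",im[:,:,::-1])
E
python3 - <<'E'
from h import *
for n in("scene","top"):
    c=cap(n); save(n+"0",c["color"]); np.savez(n+"0",**{k:c[k] for k in("color","range_z","K","d","E")})
    print(n,c["E"].round(3).tolist(),c["K"][0,0],c["d"])
s=monitor.sense(); print(s)
E
```

```text
pics
scene [[-0.557, -0.63, 0.541, -0.165], [-0.83, 0.414, -0.374, 0.601], [0.012, -0.657, -0.753, 1.085], [0.0, 0.0, 0.0, 1.0]] 511.8011490704836 [-0.08517192  0.          0.          0.          0.        ]
top [[-0.003, -0.996, 0.091, 0.467], [-1.0, 0.002, -0.009, 0.128], [0.009, -0.091, -0.996, 1.114], [0.0, 0.0, 0.0, 1.0]] 488.60099337575804 [-0.05950991  0.          0.          0.          0.        ]
{'time_s': 0.1, 'joints': array([ 8.10494089e+01,  2.20848447e+01,  3.86371244e-01, -2.40027198e-02,
       -6.84113488e+01, -1.48153844e+01]), 'joint_velocities': array([-0.09943465, -0.09436574,  0.2037309 ,  0.07319386,  0.08303374,
        0.0278518 ]), 'effort': array([-7.43887849e-04, -3.91692567e+01,  1.87934768e+01,  4.23193708e+00,
        1.34409030e-02, -7.11980942e-05]), 'tcp_pos': array([0.25165998, 0.571496  , 0.22157987]), 'ee_rot': array([[ 9.15136906e-01, -4.03142625e-01, -6.83004880e-04],
       [-4.03143188e-01, -9.15135078e-01, -1.83278322e-03],
       [ 1.13831314e-04,  1.95259633e-03, -9.99998087e-01]]), 'wrist_force': array([ 0.07613776, -0.36731894, -0.07314896]), 'moment': array([-0.02619003, -0.03230615,  0.00703967]), 'gripper_force': 0.0, 'gripper_width': 1.001832238112798}
```

View pics/top0.png

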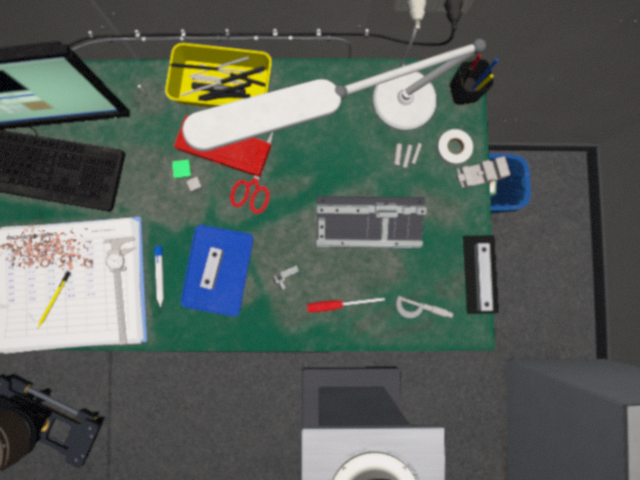

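View pics/scene0.png

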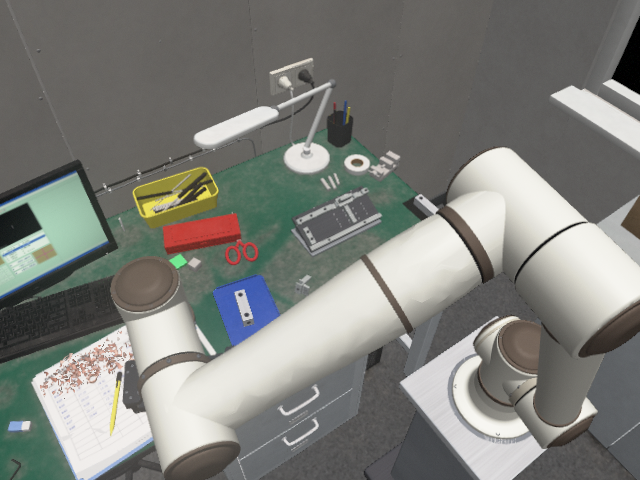

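In top view: stop candidates are the part astride the jig rail at (387,215), the small loose look-alike at (286,275), and the grey pieces at (485,172). The one on the rail is the larger and the one described. The short bar is on the blue tray at (210,268); the long one is on the mat at (484,275). So the target is the notch nearest the fence.

```bash
python3 - <<'E'
from h import *
z=np.load("top0.npz"); c={k:z[k] for k in z.files}
P=cloud(c); 
im=c["color"]
a=cv2.resize(im[185:295,270:430],None,fx=5,fy=5,interpolation=cv2.INTER_CUBIC)
save("jig0",a)
# bed plane fit
from numpy.linalg import svd
Q=P[222:236,340:372].reshape(-1,3); Q=Q[Q[:,2]>0]; m=Q.mean(0); n=svd(Q-m)[2][2]; n*=np.sign(n[2]); print("bed",m,n,np.degrees(np.arccos(n[2])),"res",np.abs((Q-m)@n).mean())
print("table z",np.median(P[255:265,300:330,2]),np.median(P[300:340,280:300,2]))
# bar on tray
hsv=cv2.cvtColor(im,cv2.COLOR_RGB2HSV)
for nm,(u0,v0,u1,v1) in dict(short=(190,235,240,305),long=(464,238,497,312)).items():
    M=((hsv[v0:v1,u0:u1,1]<60)&(hsv[v0:v1,u0:u1,2]>110)).astype(np.uint8)
    k=max(cv2.findContours(M,0,1)[0],key=cv2.contourArea).reshape(-1,2)+[u0,v0]
    X=onplane(c,k,[0,0,.032]); r=cv2.minAreaRect((X[:,:2]*1000).astype(np.float32)); print(nm,r, "z",np.median(P[v0:v1,u0:u1][M>0][:,2]))
E
```

```text
bed [0.59237638 0.0404751  0.04402262] [ 0.99370401 -0.00183947  0.11202214] 83.56810381602482 res 0.007739645255877282
table z 0.0004702550560795604 0.0005356130838769513
short ((506.51861572265625, 359.6337585449219), (28.6185302734375, 89.3600082397461), 75.61284637451172) z 0.032246363854268933
long ((486.1234436035156, -248.57318115234375), (149.9100341796875, 28.387420654296875), 1.275396704673767) z 0.03225801850472387
```

View pics/jig0.png

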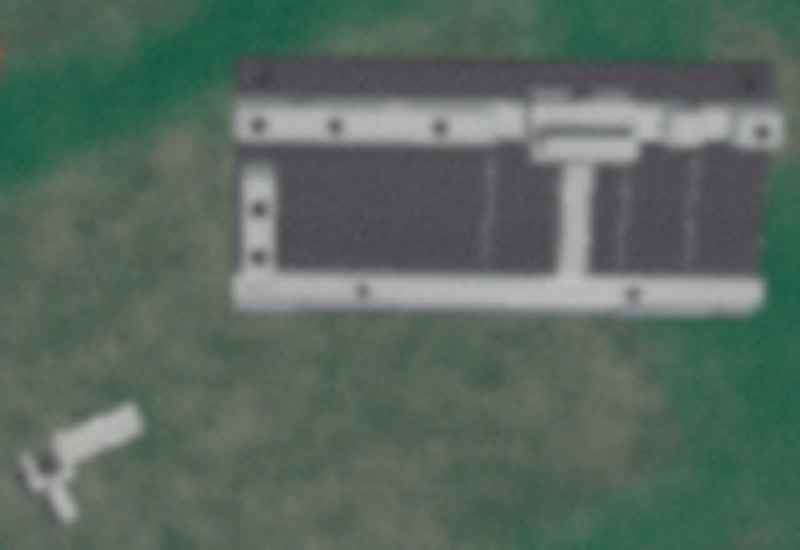

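Top view enlarged: fence at crop x 245–277, ledge top edge at y≈272, stop astride the rail around (585,130) with its blade running down to (573,275); the empty notch nearest the fence is near crop x 510. The loose look-alike at (75,455) is far smaller. Moving over the jig for a near look.

>>> drive_tool(moves=[{"delta_pos": [0,0,-5],"turn": -0.138,"claw": 1},{"delta_pos": [0,0,-5],"turn": -0.138,"claw": 1},{"delta_pos": [0,0,-5],"turn": -0.138,"claw": 1},{"delta_pos": [34,60,-3],"turn": 0,"claw": 1},{"delta_pos": [34,60,-3],"turn": 0,"claw": 1},{"delta_pos": [34,60,-3],"turn": 0,"claw": 1},{"delta_pos": [34,60,-3],"turn": 0,"claw": 1},{"delta_pos": [34,60,-3],"turn": 0,"claw": 1},{"delta_pos": [34,60,-3],"turn": 0,"claw": 1},{"delta_pos": [34,60,-3],"turn": 0,"claw": 1},{"delta_pos": [34,60,-3],"turn": 0,"claw": 1},{"delta_pos": [34,60,-3],"turn": 0,"claw": 1}])

```text
time_s: 1.6
tcp_pos: [0.529, 0.0809, 0.2619]
ee_rot: [[1.0, -0.001, -0.0], [-0.001, -1.0, 0.0], [-0.0, -0.0, -1.0]]
wrist_force: [0.8, 1.1, -0.2]
gripper_width: 1.0
gripper_force: 0.0
```

```bash
python3 - <<'E'
from h import *
c=cap("wrist"); save("w1",c["color"]); np.savez("w1",**{k:c[k] for k in("color","range_z","K","d","E")})
s=monitor.sense(); R=s["ee_rot"]; print(s["time_s"],s["tcp_pos"],R.round(4).tolist())
print("cam in tool",(R.T@(c["E"][:3,3]-s["tcp_pos"])).round(3),(R.T@c["E"][:3,:3]).round(3).tolist(),c["K"][0,0])
E
```

```text
1.65 [0.53154677 0.07560706 0.26194036] [[1.0, -0.0068, 0.0003], [-0.0068, -1.0, -0.0027], [0.0003, 0.0027, -1.0]]
cam in tool [ 0.07  -0.006 -0.163] [[0.006, -0.964, -0.264], [1.0, 0.006, -0.001], [0.003, -0.264, 0.964]] 384.95352281493945
```

View pics/w1.png

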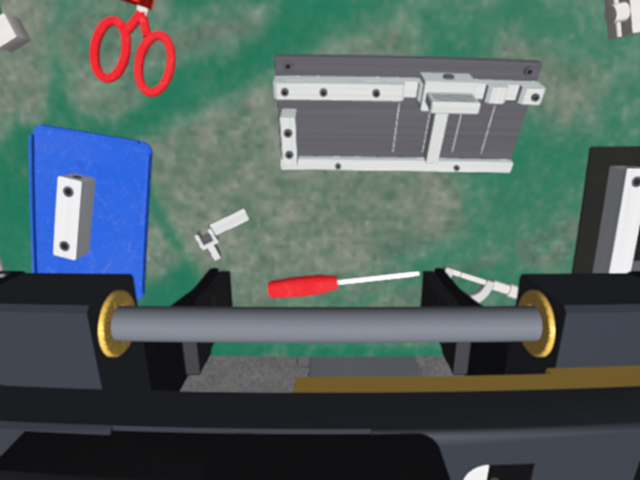

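Wrist view: jig with fence at left (288,135), stop astride the rail at (448,90), blade to (435,160); tray with short bar at (72,217); screwdriver and micrometer below the jig.

>>> drive_tool(moves=[{"delta_pos": [10,10,20],"turn": 0,"claw": 1},{"delta_pos": [10,10,20],"turn": 0,"claw": 1},{"delta_pos": [0,0,0],"turn": 0,"claw": 1},{"delta_pos": [0,0,0],"turn": 0,"claw": 1},{"delta_pos": [0,0,0],"turn": 0,"claw": 1}])

```text
time_s: 2.28
tcp_pos: [0.5487, 0.0635, 0.2231]
ee_rot: [[1.0, 0.0, 0.002], [0.0, -1.0, 0.001], [0.002, -0.001, -1.0]]
wrist_force: [-0.2, -0.2, -0.4]
gripper_width: 0.995
gripper_force: 0.0
```

```bash
python3 - <<'E'
from h import *
c=cap("wrist"); save("w2",c["color"]); np.savez("w2",**{k:c[k] for k in("color","range_z","K","d","E")})
s=monitor.sense(); R=s["ee_rot"]; print(s["time_s"],s["tcp_pos"],R.round(4).tolist())
E
```

```text
2.325 [0.54861148 0.06346363 0.22302653] [[1.0, 0.0002, 0.0017], [0.0002, -1.0, 0.0007], [0.0017, -0.0007, -1.0]]
```

View pics/w2.png

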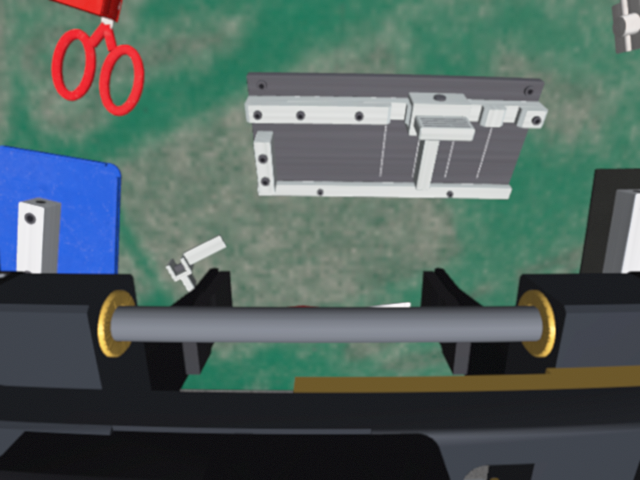

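```bash
cat > jig.py <<'E'
from h import *
def load(n):
    z=np.load(n+".npz"); return {k:z[k] for k in z.files}
def fit(c,bedbox,ledbox,fenbox):
    P=cloud(c); ok=c["range_z"]>0
    sub=lambda b:P[b[1]:b[3],b[0]:b[2]][ok[b[1]:b[3],b[0]:b[2]]]
    Q=sub(bedbox); m=np.median(Q,0)
    for i in range(6):
        n=np.linalg.svd(Q-m,full_matrices=False)[2][2]; n*=np.sign(n[2])
        r=(Q-m)@n; Q=Q[np.abs(r)<max(.002,2.5*np.median(np.abs(r)))]; m=Q.mean(0)
    L=sub(ledbox); L=L[np.abs((L-m)@n-.008)<.0025]
    d=np.linalg.svd(L-L.mean(0),full_matrices=False)[2][0]; d*=np.sign(d[1]); d-=n*(d@n); d/=np.linalg.norm(d)
    x=np.cross(d,n); Rj=np.c_[x,d,n]
    l=(L-m)@Rj; F=sub(fenbox); F=(F-m)@Rj; F=F[np.abs(F[:,2]-.022)<.0025]
    pc=lambda a:np.percentile(a,[1,5,50,95,99]).round(4)
    x0=np.percentile(l[:,0],50)+.006; y0=np.median(F[:,1])-.007
    print("ledge x",pc(l[:,0]),"fence y",pc(F[:,1]),"fence z",np.median(F[:,2]),"ledge z",np.median(l[:,2]))
    O=m+Rj@[x0,y0,0]; print("corner",O.round(4),"R",Rj.round(4).tolist(),"tilt",np.degrees(np.arccos(n[2])),"yaw",np.degrees(np.arctan2(-d[0],d[1])))
    return O,Rj,(P-O)@Rj,ok
E
python3 - <<'E'
from jig import *
c=load("w2")
O,R,J,ok=fit(c,(280,130,370,172),(285,180,505,200),(255,130,275,188))
np.savez("jigpose",O=O,R=R)
B=J[ok]
def rng(sel,nm):
    q=B[sel]; print(nm,len(q),np.percentile(q,[1,50,99],axis=0).round(4).tolist() if len(q) else "")
near=(B[:,0]>.055)&(B[:,0]<.095)&(B[:,1]>-.17)&(B[:,1]<-.09)
for a in range(18,60,3): rng(near&(B[:,2]>a/1e3)&(B[:,2]<=(a+3)/1e3),"z%d"%a)
rng((B[:,0]>.01)&(B[:,0]<.045)&(B[:,1]>-.17)&(B[:,1]<-.09)&(B[:,2]>.012)&(B[:,2]<.03),"blade")
rng((B[:,0]>.06)&(B[:,0]<.085)&(B[:,1]>-.09)&(B[:,1]<-.01)&(B[:,2]>.015)&(B[:,2]<.025),"rail")
E
```

```text
ledge x [-0.0423 -0.0415 -0.0352 -0.0304 -0.0299] fence y [0.0437 0.0441 0.0498 0.0567 0.0573] fence z 0.021866211568531458 ledge z 0.00850610106064439
corner [0.5759 0.1088 0.0291] R [[0.8982, 0.0152, -0.4393], [-0.0142, 0.9999, 0.0055], [0.4394, 0.0013, 0.8983]] tilt 26.06381705636219 yaw -0.870040897554457
z18 259 [[0.0619, -0.1699, 0.0181], [0.0776, -0.1283, 0.0192], [0.0867, -0.0901, 0.0209]]
z21 116 [[0.0621, -0.1513, 0.0211], [0.0845, -0.1258, 0.0226], [0.0853, -0.1077, 0.024]]
z24 743 [[0.0593, -0.1512, 0.0241], [0.08, -0.1267, 0.026], [0.085, -0.1078, 0.027]]
z27 146 [[0.0605, -0.15, 0.027], [0.0768, -0.1266, 0.0276], [0.0846, -0.1081, 0.0299]]
z30 95 [[0.0689, -0.1476, 0.03], [0.0767, -0.1244, 0.0314], [0.0774, -0.1096, 0.033]]
z33 101 [[0.0709, -0.1491, 0.0331], [0.0768, -0.1264, 0.0343], [0.0776, -0.1098, 0.0359]]
z36 99 [[0.0691, -0.1471, 0.0361], [0.0768, -0.1248, 0.0375], [0.0775, -0.1098, 0.039]]
z39 104 [[0.0695, -0.1488, 0.0391], [0.0768, -0.1301, 0.0405], [0.0776, -0.1097, 0.042]]
z42 103 [[0.0707, -0.1479, 0.0421], [0.077, -0.1255, 0.0435], [0.0777, -0.1098, 0.045]]
z45 124 [[0.0698, -0.148, 0.045], [0.0769, -0.1256, 0.0467], [0.0777, -0.1096, 0.048]]
z48 655 [[0.0676, -0.1487, 0.0482], [0.073, -0.1289, 0.0498], [0.0774, -0.11, 0.0509]]
z51 53 [[0.0688, -0.1467, 0.051], [0.0719, -0.1324, 0.0512], [0.0769, -0.1126, 0.0522]]
z54 0 
z57 0 
blade 573 [[0.0104, -0.1356, 0.0127], [0.0283, -0.1288, 0.0188], [0.0446, -0.1235, 0.0204]]
rail 2031 [[0.0645, -0.0893, 0.0154], [0.0728, -0.0499, 0.0193], [0.079, -0.0108, 0.0235]]
```

Depth in the jig frame agrees with the description: tab centre at y≈-0.130, x 0.068–0.078, top at z 0.050, stop body top at z 0.026. Going above the tab.

>>> drive_tool(moves=[{"delta_pos": [24,28.5,0],"turn": 0.012,"claw": 1},{"delta_pos": [24,28.5,0],"turn": 0,"claw": 1},{"delta_pos": [24,28.5,25],"turn": 0,"claw": 1},{"delta_pos": [0,0,25],"turn": 0,"claw": 0.9},{"delta_pos": [0,0,23],"turn": 0,"claw": 0.8},{"delta_pos": [0,0,0],"turn": 0,"claw": 0.8},{"delta_pos": [0,0,0],"turn": 0,"claw": 0.8}])

```text
time_s: 3.2
tcp_pos: [0.6206, -0.0229, 0.1505]
ee_rot: [[1.0, -0.012, 0.002], [-0.012, -1.0, -0.0], [0.002, 0.0, -1.0]]
wrist_force: [-0.2, 0.3, -0.2]
gripper_width: 0.806
gripper_force: 0.0
```

```bash
python3 - <<'E'
from jig import *
c=cap("wrist"); z=np.load("jigpose.npz"); O,R=z["O"],z["R"]
s=monitor.sense(); print(s["tcp_pos"],s["ee_rot"].round(4).tolist(),s["gripper_width"],"tcp in jig",(s["tcp_pos"]-O)@R)
J=(cloud(c)-O)@R; B=J[c["range_z"]>0]
for a,b in((.024,.0275),(.033,.045),(.048,.053)):
    q=B[(B[:,0]>.055)&(B[:,0]<.095)&(B[:,1]>-.17)&(B[:,1]<-.09)&(B[:,2]>a)&(B[:,2]<b)]
    print(a,len(q),np.percentile(q,[2,50,98],axis=0).round(4).tolist())
save("w3",c["color"])
E
```

```text
[ 0.62067575 -0.02290491  0.15073441] [[0.9999, -0.012, 0.003], [-0.012, -0.9999, 0.0002], [0.003, -0.0002, -1.0]] 0.8043704478144611 tcp in jig [ 0.09557174 -0.13083051  0.0888775 ]
0.024 1064 [[0.0695, -0.1513, 0.0242], [0.0806, -0.1302, 0.0259], [0.0852, -0.1086, 0.0272]]
0.033 939 [[0.0758, -0.1489, 0.0334], [0.0769, -0.1303, 0.0391], [0.0778, -0.1111, 0.0448]]
0.048 879 [[0.0687, -0.1489, 0.0482], [0.0739, -0.1297, 0.0499], [0.0774, -0.111, 0.0509]]
```

View pics/w3.png

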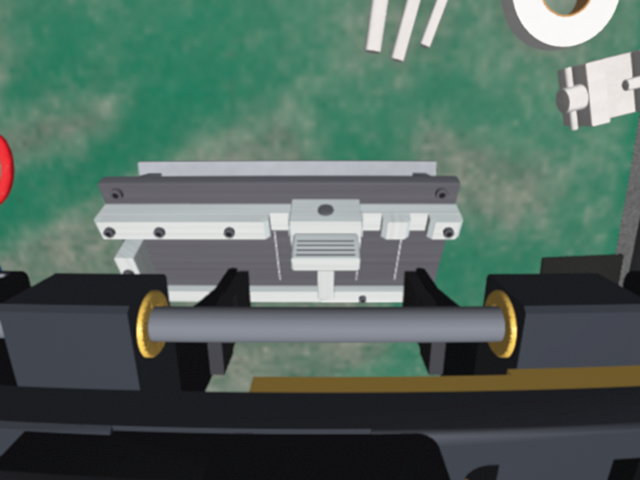

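Wrist view: tab at (325,252) centred between the fingers (left (235,300), right (430,300)). Descending, then closing.

>>> drive_tool(moves=[{"delta_pos": [0,0,25],"turn": 0,"claw": 0.75},{"delta_pos": [0,0,20],"turn": 0,"claw": 0.7},{"delta_pos": [0,0,10],"turn": 0,"claw": 0.65},{"delta_pos": [0,0,7],"turn": 0,"claw": 0.65},{"delta_pos": [0,0,0],"turn": 0,"claw": 0.6},{"delta_pos": [0,0,0],"turn": 0,"claw": 0.6}])

```text
time_s: 4.0
tcp_pos: [0.6203, -0.0232, 0.0878]
ee_rot: [[1.0, -0.013, 0.002], [-0.013, -1.0, 0.0], [0.002, -0.0, -1.0]]
wrist_force: [0.1, 0.8, -0.3]
gripper_width: 0.604
gripper_force: 0.0
```

>>> drive_tool(moves=[{"delta_pos": [0,0,0],"turn": 0,"claw": 0.5},{"delta_pos": [0,0,0],"turn": 0,"claw": 0.4},{"delta_pos": [0,0,0],"turn": 0,"claw": 0},{"delta_pos": [0,0,0],"turn": 0,"claw": 0},{"delta_pos": [0,0,0],"turn": 0,"claw": 0},{"delta_pos": [0,0,0],"turn": 0,"claw": 0}])

```text
time_s: 4.75
tcp_pos: [0.6199, -0.0232, 0.0873]
ee_rot: [[1.0, -0.013, 0.0], [-0.013, -1.0, 0.0], [0.0, -0.0, -1.0]]
wrist_force: [-0.5, 1.0, 2.1]
gripper_width: 0.455
gripper_force: 29.9
```

Gripped at 40 mm. Lifting 12 mm square to the slope.

>>> drive_tool(moves=[{"delta_pos": [-1.3,0,-2.7],"turn": 0,"claw": 0},{"delta_pos": [-1.3,0,-2.7],"turn": 0,"claw": 0},{"delta_pos": [-1.3,0,-2.7],"turn": 0,"claw": 0},{"delta_pos": [-1.3,0,-2.8],"turn": 0,"claw": 0},{"delta_pos": [0,0,0],"turn": 0,"claw": 0},{"delta_pos": [0,0,0],"turn": 0,"claw": 0}])

```text
time_s: 5.5
tcp_pos: [0.6142, -0.0233, 0.0978]
ee_rot: [[1.0, -0.013, -0.001], [-0.013, -1.0, -0.0], [-0.001, 0.0, -1.0]]
wrist_force: [-0.2, 0.2, -3.4]
gripper_width: 0.454
gripper_force: 29.9
```

```bash
cat > tab.py <<'E'
from jig import *
c=cap("wrist"); z=np.load("jigpose.npz"); O,R=z["O"],z["R"]
s=monitor.sense(); print(s["time_s"],s["tcp_pos"],"F",s["wrist_force"].round(1),s["gripper_width"].__round__(3),"tcp in jig",((s["tcp_pos"]-O)@R).round(4))
J=(cloud(c)-O)@R; m=c["range_z"]>0; B=J[m]
# rear body top / tab back face
q=B[(B[:,0]>.073)&(B[:,0]<.1)&(B[:,1]>-.17)&(B[:,1]<-.07)&(B[:,2]>.0225)&(B[:,2]<.06)]
for a in np.arange(.0225,.06,.003):
    k=q[(q[:,2]>=a)&(q[:,2]<a+.003)]
    if len(k)>15: print(a.round(4),len(k),np.percentile(k,[2,50,98],axis=0).round(4)[:,:2].tolist(),k[:,2].mean().round(4))
E
python3 tab.py
```

```text
5.55 [ 0.61419166 -0.02328293  0.09771855] F [-0.4 -0.5 -3.6] 0.457 tcp in jig [ 0.0665 -0.1314  0.0441]
0.0225 386 [[0.0828, -0.1513], [0.084, -0.1293], [0.0863, -0.1085]] 0.024
0.0255 401 [[0.083, -0.1511], [0.0841, -0.1307], [0.0865, -0.1095]] 0.0271
0.0285 459 [[0.0831, -0.1511], [0.0842, -0.1298], [0.0864, -0.1096]] 0.0301
0.0315 460 [[0.083, -0.1513], [0.084, -0.1309], [0.0852, -0.1094]] 0.0329
0.0345 791 [[0.075, -0.152], [0.0836, -0.1364], [0.0849, -0.1101]] 0.0365
0.0375 1362 [[0.075, -0.1508], [0.0788, -0.1269], [0.0844, -0.1092]] 0.0384
0.0405 563 [[0.075, -0.1571], [0.0762, -0.1303], [0.0789, -0.1039]] 0.0421
0.0435 564 [[0.075, -0.1576], [0.0763, -0.1314], [0.0803, -0.1039]] 0.0451
0.0465 611 [[0.0751, -0.1572], [0.0764, -0.1303], [0.0818, -0.1041]] 0.048
0.0495 653 [[0.0752, -0.1573], [0.0764, -0.1303], [0.0832, -0.1038]] 0.051
0.0525 689 [[0.0752, -0.1573], [0.0765, -0.1307], [0.0848, -0.1041]] 0.0541
0.0555 691 [[0.0752, -0.1575], [0.0766, -0.1315], [0.0862, -0.1037]] 0.057
0.0585 415 [[0.0752, -0.1575], [0.0766, -0.1307], [0.0872, -0.1037]] 0.0593
```

Stop is out (body top up 12 mm, no tilt, weight 3.3 N carried). Shifting 30 mm toward the fence.

>>> drive_tool(moves=[{"delta_pos": [0,-8,0],"turn": 0,"claw": 0},{"delta_pos": [0,-8,0],"turn": 0,"claw": 0},{"delta_pos": [0,-8,0],"turn": 0,"claw": 0},{"delta_pos": [0,-6,0],"turn": 0,"claw": 0},{"delta_pos": [0,0,0],"turn": 0,"claw": 0},{"delta_pos": [0,0,0],"turn": 0,"claw": 0}])

```text
time_s: 6.3
tcp_pos: [0.6149, 0.0068, 0.0979]
ee_rot: [[1.0, -0.013, -0.0], [-0.013, -1.0, -0.0], [-0.0, 0.0, -1.0]]
wrist_force: [-0.7, 0.0, -3.1]
gripper_width: 0.451
gripper_force: 29.9
```

```bash
python3 tab.py | head -8
```

```text
6.35 [0.61487207 0.00662146 0.09787756] F [ 0.3  0.4 -3.1] 0.456 tcp in jig [ 0.0667 -0.1015  0.0441]
0.0225 377 [[0.0828, -0.1211], [0.0842, -0.0993], [0.0865, -0.0787]] 0.024
0.0255 410 [[0.0833, -0.1213], [0.0843, -0.1006], [0.0869, -0.0793]] 0.027
0.0285 472 [[0.0835, -0.1208], [0.0844, -0.1002], [0.0866, -0.0794]] 0.0301
0.0315 445 [[0.0834, -0.1213], [0.0843, -0.1006], [0.0855, -0.0795]] 0.033
0.0345 832 [[0.0751, -0.1219], [0.0837, -0.1052], [0.0851, -0.0799]] 0.0365
0.0375 1325 [[0.0752, -0.1209], [0.0789, -0.0975], [0.0847, -0.0793]] 0.0383
0.0405 548 [[0.0752, -0.1272], [0.0765, -0.1011], [0.079, -0.0741]] 0.042
```

>>> drive_tool(moves=[{"delta_pos": [1.3,0,2.7],"turn": 0,"claw": 0},{"delta_pos": [1.3,0,2.7],"turn": 0,"claw": 0},{"delta_pos": [0,0,0],"turn": 0,"claw": 0},{"delta_pos": [1.3,0,2.7],"turn": 0,"claw": 0},{"delta_pos": [0.9,0,1.8],"turn": 0,"claw": 0},{"delta_pos": [0.4,0,1],"turn": 0,"claw": 0},{"delta_pos": [0,0,0],"turn": 0,"claw": 0}])

```text
time_s: 7.22
tcp_pos: [0.62, 0.0067, 0.0872]
ee_rot: [[1.0, -0.013, -0.0], [-0.013, -1.0, -0.0], [-0.0, 0.0, -1.0]]
wrist_force: [-1.7, -0.1, -1.2]
gripper_width: 0.455
gripper_force: 29.9
```

```bash
python3 tab.py | head -8
```

```text
7.275 [0.61999336 0.00667858 0.08724987] F [-1.1  0.8 -0.6] 0.457 tcp in jig [ 0.0666 -0.1013  0.0323]
0.0225 718 [[0.075, -0.122], [0.0838, -0.1046], [0.085, -0.0793]] 0.0245
0.0255 1435 [[0.075, -0.1208], [0.0791, -0.098], [0.0845, -0.0793]] 0.0264
0.0285 531 [[0.0752, -0.1276], [0.0764, -0.1011], [0.0791, -0.074]] 0.03
0.0315 568 [[0.0754, -0.1273], [0.0765, -0.1015], [0.0805, -0.0739]] 0.033
0.0345 623 [[0.0753, -0.1272], [0.0765, -0.1002], [0.082, -0.0741]] 0.036
0.0375 655 [[0.0753, -0.1275], [0.0766, -0.1011], [0.0837, -0.0737]] 0.039
0.0405 687 [[0.0753, -0.1272], [0.0767, -0.1002], [0.085, -0.0738]] 0.042
```

Stop down: body top back at z 0.026, y shifted 30 mm. Releasing and rising.

>>> drive_tool(moves=[{"delta_pos": [0,0,0],"turn": 0,"claw": 0.6},{"delta_pos": [0,0,0],"turn": 0,"claw": 0.7},{"delta_pos": [0,0,0],"turn": 0,"claw": 0.75},{"delta_pos": [0,0,-10],"turn": 0,"claw": 0.75},{"delta_pos": [0,0,-30],"turn": 0,"claw": 0.75},{"delta_pos": [0,0,-40],"turn": 0,"claw": 0.8},{"delta_pos": [0,0,-40],"turn": 0,"claw": 0.8},{"delta_pos": [-20,0,0],"turn": 0,"claw": 0.8},{"delta_pos": [-20,0,0],"turn": 0,"claw": 0.8},{"delta_pos": [0,0,0],"turn": 0,"claw": 0.8},{"delta_pos": [0,0,0],"turn": 0,"claw": 0.8}])

```text
time_s: 8.65
tcp_pos: [0.5808, 0.0073, 0.2077]
ee_rot: [[1.0, -0.013, 0.002], [-0.013, -1.0, 0.0], [0.002, -0.0, -1.0]]
wrist_force: [0.9, -0.4, 0.8]
gripper_width: 0.8
gripper_force: 0.0
```

```bash
python3 - <<'E'
from jig import *
c=cap("wrist"); save("w4",c["color"]); z=np.load("jigpose.npz"); O,R=z["O"],z["R"]; np.savez("w4",**{k:c[k] for k in("color","range_z","K","d","E")})
s=monitor.sense(); print(s["time_s"],s["tcp_pos"],s["joints"].round(1))
J=(cloud(c)-O)@R; B=J[c["range_z"]>0]
def p(sel,nm):
    q=B[sel]; print(nm,len(q),np.percentile(q,[2,50,98],axis=0).round(4).tolist())
X,Y,Z=B.T; r=(Y>-.14)&(Y<-.06)
p((X>.06)&(X<.09)&r&(Z>.047)&(Z<.055),"tabtop"); p((X>.076)&(X<.09)&r&(Z>.0225)&(Z<.03),"body")
p((X>.01)&(X<.045)&r&(Z>.015)&(Z<.025),"blade top")
p((X>.0)&(X<.05)&(Y>-.01)&(Y<.025)&(Z>.018)&(Z<.026),"fence top")
p((X>-.015)&(X<.005)&(Y<-.02)&(Y>-.2)&(Z>.006)&(Z<.011),"ledge top")
p((X>.01)&(X<.04)&(Y<-.02)&(Y>-.08)&(Z<.01),"bed")
E
```

```text
8.7 [0.58087836 0.00725397 0.20734249] [ 16.7  18.4  -7.3   0.  -64.2  72.6]
tabtop 784 [[0.067, -0.1191, 0.0472], [0.073, -0.0999, 0.0498], [0.077, -0.0813, 0.0511]]
body 792 [[0.0761, -0.1209, 0.023], [0.0806, -0.1002, 0.0259], [0.0845, -0.0795, 0.0295]]
blade top 488 [[0.0108, -0.1063, 0.0172], [0.0287, -0.1007, 0.0186], [0.0443, -0.0948, 0.0198]]
fence top 803 [[0.0014, 0.0012, 0.0184], [0.0273, 0.0066, 0.0219], [0.0482, 0.0143, 0.0256]]
ledge top 2053 [[-0.0122, -0.1963, 0.0064], [-0.0058, -0.1134, 0.0084], [-0.0007, -0.0233, 0.0097]]
bed 1917 [[0.0107, -0.0784, -0.0014], [0.0255, -0.0495, -0.0001], [0.0394, -0.0212, 0.0011]]
```

View pics/w4.png

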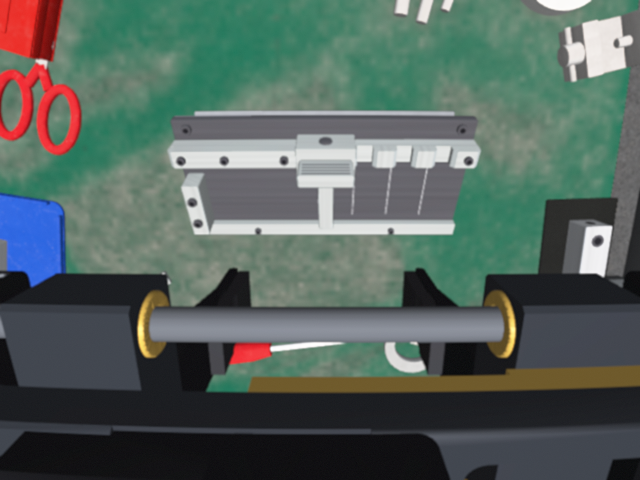

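Stop is home in the notch nearest the fence (blade centre y −0.1007, tab top z 0.050); image shows it at (325,155). Now to the tray.

>>> drive_tool(moves=[{"delta_pos": [-20,-52,0],"turn": 0,"claw": 0.8},{"delta_pos": [-20,-52,0],"turn": 0,"claw": 0.8},{"delta_pos": [-20,-52,0],"turn": 0,"claw": 0.8},{"delta_pos": [-20,-52,0],"turn": 0,"claw": 0.8},{"delta_pos": [-20,-52,0],"turn": 0,"claw": 0.8},{"delta_pos": [-20,-52,0],"turn": 0,"claw": 0.8},{"delta_pos": [-20,-52,0],"turn": 0,"claw": 0.8},{"delta_pos": [0,0,0],"turn": 0.12,"claw": 0.8},{"delta_pos": [0,0,0],"turn": 0.12,"claw": 0.8},{"delta_pos": [0,0,0],"turn": 0,"claw": 0.8},{"delta_pos": [0,0,0],"turn": 0,"claw": 0.8}])

```text
time_s: 10.07
tcp_pos: [0.4451, 0.3731, 0.2068]
ee_rot: [[0.969, -0.249, -0.0], [-0.249, -0.969, -0.0], [-0.0, 0.0, -1.0]]
wrist_force: [0.6, 0.8, 0.4]
gripper_width: 0.8
gripper_force: 0.0
```

```bash
cat > bar.py <<'E'
from h import *
c=cap("wrist"); s=monitor.sense(); R=s["ee_rot"]; print(s["time_s"],s["tcp_pos"],R.round(3).tolist(),"yaw",np.degrees(np.arctan2(R[1,0],R[0,0])).round(2))
P=cloud(c); m=(c["range_z"]>0)&(np.abs(P[...,2]-.032)<.004)&(np.hypot(P[...,0]-.5065,P[...,1]-.3596)<.07)
hsv=cv2.cvtColor(c["color"],cv2.COLOR_RGB2HSV); m&=hsv[...,1]<70
Q=P[m]; print(len(Q),"z",np.median(Q[:,2])); r=cv2.minAreaRect((Q[:,:2]*1000).astype(np.float32)); print(r)
d=(np.array([*r[0],Q[:,2].mean()*1000])/1000-s["tcp_pos"]); print("bar ctr in tool (mm)",(R.T@d*1000).round(1))
a=(Q-s["tcp_pos"])@R*1000; print("tool x,y pct",np.percentile(a,[1,50,99],axis=0).round(1).tolist())
import sys; save(sys.argv[1],c["color"])
E
python3 bar.py w5
```

```text
10.125 [0.44510543 0.37294213 0.20690067] [[0.968, -0.249, -0.0], [-0.249, -0.968, -0.0], [0.0, 0.0, -1.0]] yaw -14.43
3199 z 0.03223992491699085
((508.88763427734375, 361.6619873046875), (25.339319229125977, 89.11366271972656), 75.91764068603516)
bar ctr in tool (mm) [ 64.6  -5.  174.7]
tool x,y pct [[21.1, -17.4, 172.9], [66.7, -5.0, 174.7], [108.1, 7.7, 176.5]]
```

View pics/w5.png

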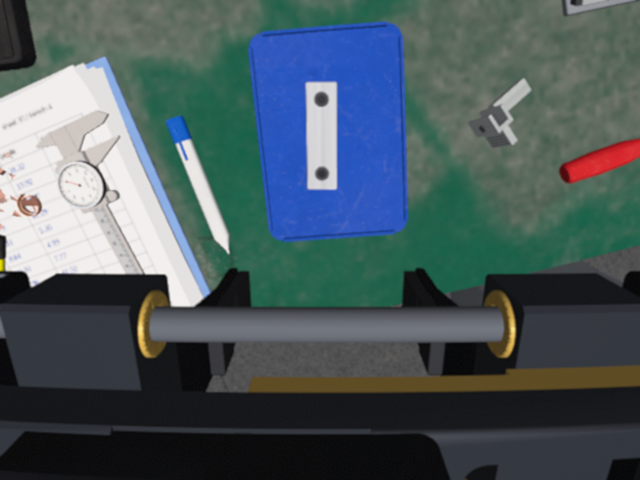

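Wrist view: bar on the tray upright at (321,136), jaws aligned with it; marker at (200,185) well clear. Descending onto the bar.

>>> drive_tool(moves=[{"delta_pos": [32,-2,40],"turn": 0,"claw": 0.8},{"delta_pos": [32.5,-2,40],"turn": 0,"claw": 0.8},{"delta_pos": [0,0,50],"turn": 0,"claw": 0.7},{"delta_pos": [0,0,35],"turn": 0,"claw": 0.6},{"delta_pos": [0,0,18],"turn": 0,"claw": 0.6},{"delta_pos": [0,0,8],"turn": 0,"claw": 0.6},{"delta_pos": [0,0,0],"turn": 0,"claw": 0.6},{"delta_pos": [0,0,0],"turn": 0,"claw": 0.5}])

```text
time_s: 11.12
tcp_pos: [0.509, 0.3616, 0.0176]
ee_rot: [[0.968, -0.25, 0.002], [-0.25, -0.968, 0.002], [0.002, -0.003, -1.0]]
wrist_force: [0.6, -0.4, 0.1]
gripper_width: 0.55
gripper_force: 0.0
```

>>> drive_tool(moves=[{"delta_pos": [0,0,0],"turn": 0,"claw": 0.4},{"delta_pos": [0,0,0],"turn": 0,"claw": 0.3},{"delta_pos": [0,0,0],"turn": 0,"claw": 0},{"delta_pos": [0,0,0],"turn": 0,"claw": 0},{"delta_pos": [0,0,0],"turn": 0,"claw": 0}])

```text
time_s: 11.75
tcp_pos: [0.5084, 0.3609, 0.0164]
ee_rot: [[0.968, -0.25, 0.0], [-0.25, -0.968, 0.0], [0.0, -0.0, -1.0]]
wrist_force: [-1.3, -0.6, 2.7]
gripper_width: 0.29
gripper_force: 30.0
```

Gripped at ~26 mm. Lift, carry over the jig, then turn.

>>> drive_tool(moves=[{"delta_pos": [0,0,-15],"turn": 0,"claw": 0},{"delta_pos": [0,0,-40],"turn": 0,"claw": 0},{"delta_pos": [0,0,-50],"turn": 0,"claw": 0},{"delta_pos": [0,0,-50],"turn": 0,"claw": 0},{"delta_pos": [12,20,-10],"turn": 0,"claw": 0},{"delta_pos": [25,45,0],"turn": 0,"claw": 0},{"delta_pos": [25,45,0],"turn": 0,"claw": 0},{"delta_pos": [25,45,0],"turn": 0,"claw": 0},{"delta_pos": [25,45,0],"turn": 0,"claw": 0},{"delta_pos": [25,45,0],"turn": 0,"claw": 0},{"delta_pos": [15,26,0],"turn": 0,"claw": 0}])

```text
time_s: 13.12
tcp_pos: [0.5867, 0.0571, 0.1801]
ee_rot: [[0.968, -0.253, -0.003], [-0.253, -0.968, -0.001], [-0.002, 0.001, -1.0]]
wrist_force: [0.1, 1.3, -1.6]
gripper_width: 0.293
gripper_force: 30.0
```

>>> drive_tool(moves=[{"delta_pos": [0,0,0],"turn": 0.1666,"claw": 0},{"delta_pos": [0,0,0],"turn": 0.1666,"claw": 0},{"delta_pos": [0,0,0],"turn": 0.1666,"claw": 0},{"delta_pos": [0,0,0],"turn": 0.1666,"claw": 0},{"delta_pos": [0,0,0],"turn": 0.1666,"claw": 0},{"delta_pos": [0,0,0],"turn": 0.1666,"claw": 0},{"delta_pos": [0,0,0],"turn": 0.1666,"claw": 0},{"delta_pos": [0,0,0],"turn": 0.1666,"claw": 0},{"delta_pos": [0,0,0],"turn": 0,"claw": 0},{"delta_pos": [0,0,0],"turn": 0,"claw": 0}])

```text
time_s: 14.38
tcp_pos: [0.5872, 0.0599, 0.1806]
ee_rot: [[-0.013, -1.0, -0.001], [-1.0, 0.013, -0.0], [0.0, 0.001, -1.0]]
wrist_force: [0.5, 0.8, -1.3]
gripper_width: 0.293
gripper_force: 30.0
```

```bash
cat > slot.py <<'E'
from jig import *
import sys
c=cap("wrist"); save(sys.argv[1],c["color"]); s=monitor.sense(); R=s["ee_rot"]
print(s["time_s"],s["tcp_pos"],"yaw",np.degrees(np.arctan2(R[1,0],R[0,0])).round(2),s["gripper_width"].round(3),s["wrist_force"].round(1))
z=np.load("jigpose.npz"); O,Rj=z["O"],z["R"]; P=cloud(c); m=c["range_z"]>0
J=((P-O)@Rj)[m]; T=((P-s["tcp_pos"])@R)[m]; W=P[m]
def p(sel,A,nm):
    q=A[sel]; print(nm,len(q),np.percentile(q,[2,50,98],axis=0).round(4).tolist() if len(q) else "")
X,Y,Z=J.T
p((np.abs(T[:,1])<.02)&(T[:,0]>.012)&(T[:,0]<.06)&(T[:,2]>-.03)&(T[:,2]<.02),T,"held bar (tool)")
h=W[:,2]<s["tcp_pos"][2]-.015
p(h&(X>.01)&(X<.045)&(Y>-.13)&(Y<-.07)&(Z>.015)&(Z<.025),J,"blade top(jig)")
p(h&(X>-.015)&(X<.005)&(Y<-.1)&(Y>-.2)&(Z>.006)&(Z<.011),J,"ledge top(jig)")
p(h&(X>.06)&(X<.09)&(Y<-.07)&(Y>-.14)&(Z>.047)&(Z<.055),J,"tabtop(jig)")
p(h&(X>.01)&(X<.05)&(Y<-.12)&(Y>-.18)&(np.abs(Z)<.006),J,"bed")
E
python3 slot.py w6
```

```text
Traceback (most recent call last):
  File "slot.py", line 4, in <module>
    print(s["time_s"],s["tcp_pos"],"yaw",np.degrees(np.arctan2(R[1,0],R[0,0])).round(2),s["gripper_width"].round(3),s["wrist_force"].round(1))
                                                                                        ^^^^^^^^^^^^^^^^^^^^^^^^
AttributeError: 'float' object has no attribute 'round'
```

View pics/w6.png

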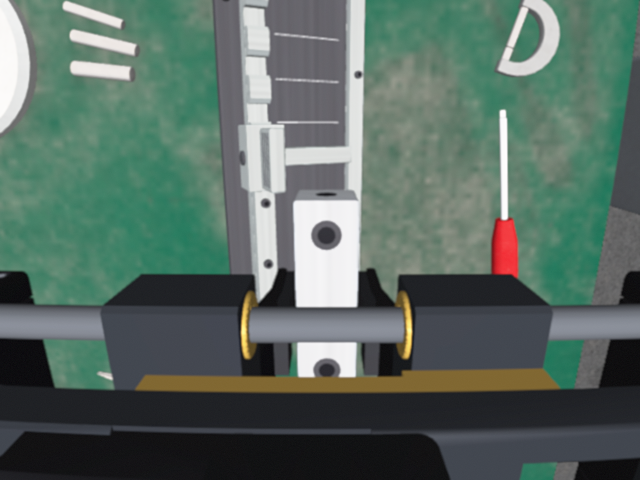

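Wrist view: held bar at (326,270) with its end face at row ≈195; blade at (318,156), stop at (262,158), ledge along column ≈355. Measuring their relation.

```bash
sed -i 's/s\["gripper_width"\].round(3)/round(s["gripper_width"],3)/' slot.py; python3 slot.py w7
```

```text
14.475 [0.58737502 0.06009606 0.18077338] yaw -90.78 0.3 [ 0.3  0.1 -1.7]
held bar (tool) 5612 [[0.0128, -0.0128, -0.017], [0.0308, -0.0006, -0.0157], [0.0444, 0.0119, 0.0043]]
blade top(jig) 694 [[0.0107, -0.1058, 0.0174], [0.0282, -0.1004, 0.0188], [0.0444, -0.0948, 0.0202]]
ledge top(jig) 1951 [[-0.0126, -0.1983, 0.0064], [-0.0062, -0.1527, 0.0086], [-0.0008, -0.1031, 0.0102]]
tabtop(jig) 1036 [[0.067, -0.1188, 0.0474], [0.0723, -0.101, 0.0501], [0.0765, -0.0814, 0.0516]]
bed 4252 [[0.0108, -0.1789, -0.0013], [0.0308, -0.1508, 0.0002], [0.0492, -0.1208, 0.0017]]
```

```bash
cat >> slot.py <<'E'
f=(np.abs(T[:,1])<.009)&(T[:,0]>.035)&(T[:,0]<.055)&(T[:,2]>-.011)&(T[:,2]<.009)
p(f,T,"bar end face tool"); p(f,J,"bar end face jig")
g=h&(X>.015)&(X<.06)&(Y>-.12)&(Y<-.07)&(Z>.017)&(Z<.021)
q=J[g][:,1]; print("blade top y edges",np.percentile(q,[.5,99.5]).round(4),"mid",q.mean().round(4))
b=(np.abs(T[:,1])<.009)&(T[:,0]>.012)&(T[:,0]<.055)&(np.abs(T[:,2]+.0157)<.002); print("bar top x max",np.percentile(T[b][:,0],[99,99.8]).round(4))
E
python3 slot.py w8|tail -4
```

```text
bar end face tool 342 [[0.044, -0.0086, -0.0102], [0.0442, -0.0001, -0.0019], [0.0444, 0.0086, 0.0086]]
bar end face jig 342 [[0.0683, -0.0927, 0.1211], [0.0787, -0.0925, 0.1327], [0.0884, -0.0923, 0.1426]]
blade top y edges [-0.1058 -0.0945] mid -0.1002
bar top x max [0.0441 0.0443]
```

>>> drive_tool(moves=[{"delta_pos": [-0.8,0,20],"turn": 0.001,"claw": 0},{"delta_pos": [0,0,30],"turn": 0,"claw": 0},{"delta_pos": [0,0,25],"turn": 0,"claw": 0},{"delta_pos": [0,0,10],"turn": 0,"claw": 0},{"delta_pos": [0,0,0],"turn": 0,"claw": 0},{"delta_pos": [0,0,0],"turn": 0,"claw": 0},{"delta_pos": [0,0,0],"turn": 0,"claw": 0}])

```text
time_s: 15.4
tcp_pos: [0.5883, 0.0613, 0.0972]
ee_rot: [[-0.016, -1.0, 0.002], [-1.0, 0.016, 0.001], [-0.001, -0.002, -1.0]]
wrist_force: [-0.1, 0.3, -0.7]
gripper_width: 0.295
gripper_force: 30.0
```

```bash
python3 slot.py w9
```

```text
15.45 [0.58818221 0.06127305 0.09698055] yaw -90.9 0.294 [ 0.  -0.8 -1.3]
held bar (tool) 5584 [[0.0128, -0.013, -0.0172], [0.0307, -0.0008, -0.0159], [0.0442, 0.0118, 0.004]]
blade top(jig) 1445 [[0.0109, -0.1063, 0.0173], [0.0285, -0.1006, 0.0188], [0.0445, -0.0946, 0.02]]
ledge top(jig) 3102 [[-0.0128, -0.1837, 0.0065], [-0.0062, -0.145, 0.0086], [-0.0009, -0.1029, 0.01]]
tabtop(jig) 0 
bed 8385 [[0.0109, -0.1789, -0.0013], [0.0312, -0.1513, 0.0001], [0.0493, -0.1214, 0.0015]]
bar end face tool 341 [[0.0439, -0.0086, -0.0105], [0.0441, 0.0001, -0.0021], [0.0443, 0.0086, 0.0086]]
bar end face jig 341 [[0.0321, -0.0915, 0.0454], [0.0424, -0.0913, 0.057], [0.0523, -0.0911, 0.067]]
blade top y edges [-0.1064 -0.0945] mid -0.1004
bar top x max [0.044  0.0442]
```

>>> drive_tool(moves=[{"delta_pos": [0.5,1.5,10],"turn": 0,"claw": 0},{"delta_pos": [0,0,10],"turn": 0,"claw": 0},{"delta_pos": [0,0,8],"turn": 0,"claw": 0},{"delta_pos": [0,0,6],"turn": 0,"claw": 0},{"delta_pos": [0,0,3],"turn": 0,"claw": 0},{"delta_pos": [0,0,0],"turn": 0,"claw": 0},{"delta_pos": [0,0,0],"turn": 0,"claw": 0}])

```text
time_s: 16.32
tcp_pos: [0.5864, 0.0607, 0.0593]
ee_rot: [[-0.016, -1.0, 0.001], [-1.0, 0.016, 0.0], [-0.0, -0.001, -1.0]]
wrist_force: [0.6, -0.0, -1.6]
gripper_width: 0.294
gripper_force: 30.0
```

>>> drive_tool(moves=[{"delta_pos": [0,0,2],"turn": 0,"claw": 0},{"delta_pos": [0,0,1.5],"turn": 0,"claw": 0},{"delta_pos": [0,0,1],"turn": 0,"claw": 0},{"delta_pos": [0,0,0.7],"turn": 0,"claw": 0},{"delta_pos": [0,0,0],"turn": 0,"claw": 0},{"delta_pos": [0,0,0],"turn": 0,"claw": 0}])

```text
time_s: 17.08
tcp_pos: [0.5862, 0.0606, 0.0539]
ee_rot: [[-0.016, -1.0, 0.0], [-1.0, 0.016, 0.0], [-0.0, -0.0, -1.0]]
wrist_force: [-0.6, -0.7, -1.0]
gripper_width: 0.295
gripper_force: 30.0
```

>>> drive_tool(moves=[{"delta_pos": [0,0,0.6],"turn": 0,"claw": 0},{"delta_pos": [0,0,0.6],"turn": 0,"claw": 0},{"delta_pos": [0,0,0],"turn": 0,"claw": 0},{"delta_pos": [0,0,0],"turn": 0,"claw": 0}])

```text
time_s: 17.58
tcp_pos: [0.5863, 0.0607, 0.0531]
ee_rot: [[-0.016, -1.0, 0.0], [-1.0, 0.016, 0.0], [-0.0, -0.0, -1.0]]
wrist_force: [-1.3, 0.1, 4.7]
gripper_width: 0.296
gripper_force: 30.0
```

Light contact with the bed (≈6 N). Easing the jaws open so that the bar tips down onto the slope.

>>> drive_tool(moves=[{"delta_pos": [0,0,-0.5],"turn": 0,"claw": 0.33},{"delta_pos": [0,0.3,-0.7],"turn": 0,"claw": 0.37},{"delta_pos": [0,0.3,-0.7],"turn": 0,"claw": 0.41},{"delta_pos": [0,0.3,-1],"turn": 0,"claw": 0.45},{"delta_pos": [0,0.3,-1],"turn": 0,"claw": 0.49},{"delta_pos": [0,0.3,-1],"turn": 0,"claw": 0.53},{"delta_pos": [0,0,-1],"turn": 0,"claw": 0.56},{"delta_pos": [0,0,0],"turn": 0,"claw": 0.56},{"delta_pos": [0,0,0],"turn": 0,"claw": 0.56}])

```text
time_s: 18.7
tcp_pos: [0.5847, 0.0607, 0.0585]
ee_rot: [[-0.016, -1.0, 0.0], [-1.0, 0.016, 0.0], [-0.0, -0.0, -1.0]]
wrist_force: [-0.4, 0.2, 0.5]
gripper_width: 0.557
gripper_force: 0.0
```

```bash
cat > fin.py <<'E'
from jig import *
import sys
c=cap("wrist"); save(sys.argv[1],c["color"]); s=monitor.sense(); R=s["ee_rot"]
print(s["time_s"],s["tcp_pos"],s["wrist_force"].round(1),round(s["gripper_width"],3))
z=np.load("jigpose.npz"); O,Rj=z["O"],z["R"]; P=cloud(c); m=c["range_z"]>0
J=((P-O)@Rj); X,Y,Z=np.moveaxis(J,-1,0)
q=J[m&(X>-.012)&(X<.045)&(Y>-.0955)&(Y<.005)&(Z>.023)&(Z<.045)]
if len(q)>30:
    print("bar top",len(q),np.percentile(q,[1,50,99],axis=0).round(4).tolist())
    t=q[np.abs(q[:,2]-np.median(q[:,2]))<.003]; n=np.linalg.svd(t-t.mean(0),full_matrices=False)[2][2]; print("normal in jig",(n*np.sign(n[2])).round(3))
    r=cv2.minAreaRect((t[:,:2]*1000).astype(np.float32)); print(r)
E
python3 fin.py w10
```

```text
18.75 [0.58467565 0.06066031 0.05851525] [-0.3 -0.9  0. ] 0.561
bar top 8311 [[-0.001, -0.092, 0.0235], [0.0154, -0.0601, 0.0284], [0.0272, -0.0042, 0.0425]]
normal in jig [0.032 0.    0.999]
((14.23896598815918, -46.98088073730469), (90.63973236083984, 26.63006019592285), 89.92020416259766)
```

The bar lies flat (top z 0.0284, centre x 14 mm, y −47 mm, parallel). Rising clear and checking.

>>> drive_tool(moves=[{"delta_pos": [0,0,-4],"turn": 0,"claw": 0.56},{"delta_pos": [0,0,-10],"turn": 0,"claw": 0.56},{"delta_pos": [0,0,-30],"turn": 0,"claw": 0.56},{"delta_pos": [0,0,-40],"turn": 0,"claw": 0.56},{"delta_pos": [-25,0,-40],"turn": 0,"claw": 0.6},{"delta_pos": [-35,0,0],"turn": 0,"claw": 0.6},{"delta_pos": [-10,0,0],"turn": 0,"claw": 0.6},{"delta_pos": [0,0,0],"turn": 0,"claw": 0.6},{"delta_pos": [0,0,0],"turn": 0,"claw": 0.6},{"delta_pos": [0,0,0],"turn": 0,"claw": 0.6}])

```text
time_s: 20.0
tcp_pos: [0.5856, 0.1297, 0.1822]
ee_rot: [[-0.017, -1.0, -0.001], [-1.0, 0.017, -0.001], [0.001, 0.001, -1.0]]
wrist_force: [-0.5, 0.7, -0.5]
gripper_width: 0.601
gripper_force: 0.0
```

```bash
python3 fin.py w11; python3 slot.py w12 | grep -E "blade|tab|ledge"
```

```text
20.05 [0.58569273 0.12980771 0.18226632] [-0.9 -0.2 -0.9] 0.604
bar top 4399 [[0.0018, -0.0909, 0.0234], [0.0159, -0.0483, 0.0283], [0.0273, 0.0026, 0.0299]]
normal in jig [ 0.03 -0.    1.  ]
((14.714604377746582, -42.9116325378418), (99.25180053710938, 34.148136138916016), 84.57555389404297)
blade top(jig) 1040 [[0.0109, -0.1056, 0.0157], [0.027, -0.0985, 0.0188], [0.0444, -0.0727, 0.0238]]
ledge top(jig) 883 [[-0.0129, -0.1409, 0.0066], [-0.0068, -0.1227, 0.0086], [-0.0009, -0.101, 0.0101]]
tabtop(jig) 1236 [[0.0672, -0.1187, 0.0475], [0.0723, -0.1002, 0.05], [0.0766, -0.0807, 0.0515]]
blade top y edges [-0.1059 -0.0718] mid -0.0985Traceback (most recent call last):
  File "slot.py", line 20, in <module>
    b=(np.abs(T[:,1])<.009)&(T[:,0]>.012)&(T[:,0]<.055)&(np.abs(T[:,2]+.0157)<.002); print("bar top x max",np.percentile(T[b][:,0],[99,99.8]).round(4))
                                                                                                           ~~~~~~~~~~~~~^^^^^^^^^^^^^^^^^^^^^
    return _quantile_unchecked(
        a, q, axis, out, overwrite_input, method, keepdims, weights)
    return _ureduce(a,
                    func=_quantile_ureduce_func,
    ...<5 lines>...
                    overwrite_input=overwrite_input,
                    method=method)
    r = func(a, **kwargs)
    result = _quantile(arr,
                       quantiles=q,
    ...<2 lines>...
                       out=out,
                       weights=wgt)
    slices_having_nans = np.isnan(arr[-1, ...])
                                  ~~~^^^^^^^^^
IndexError: index -1 is out of bounds for axis 0 with size 0
```

View pics/w11.png

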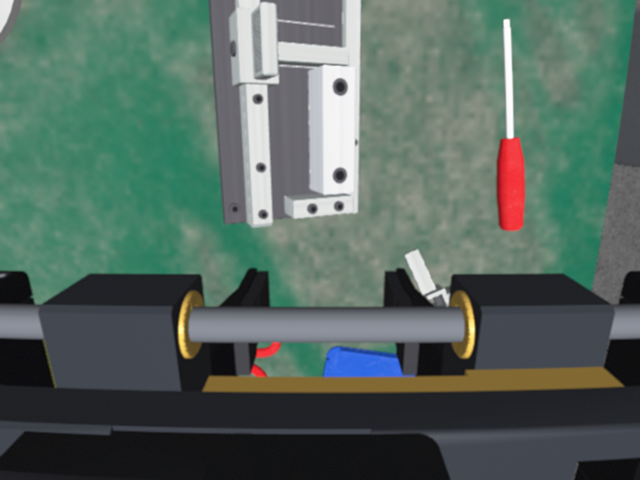

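The bar at (335,130) lies flat and parallel between the fence (320,205) and the blade (310,53), against the ledge. The stop at (255,45) is home and the gripper is clear of everything. Handing in.

```bash
python3 -c "
from station import ticket; print(ticket.finish_job())"
```

```text
the job is handed in; nothing more can be done
None
```

I handed the job in at about 20 s; no verdict came back. The stop is home in the notch nearest the fence. The short bar from the tray lies flat between fence and stop, about 1–2 mm off the ledge by my camera measurement, and the gripper is clear.

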